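# Hold the punch-guide tweezers at the marked gap

## Task

Lift the wooden spacer out from between the arms of the sprung tweezers, stand it upright in the tin tray and let go of it. Then squeeze the tweezers by their two black thumb grips until each tip stands over the middle of its red stripe on the gauge card, without ever letting the tips touch, and hold that gap steady for a punch to be guided: the program finishes while the gripper is still holding the tweezers at that gap. Do not shift the gauge card, and leave the other things on the table where they are.

Things in the scene. Friction and masses are not known exactly. Their poses are not given: they have to be found in the camera images.
- stand: Wooden base board 270 x 100 x 18 mm, fixed to the table, carrying the sprung tweezers. Origin on the table surface under the tweezers' centre line; x points along the tweezers from heel to tips, y to the 'left' arm, z up. The board spans x -115 to +155 mm. Heel clamp block 36 x 46 mm at x = -92 mm, top at z = 70 mm. Under the tips lies a wooden ledge with the gauge card (x 32 to 150 mm, 60 mm wide, card top at z = 34 mm).
- spacer: Loose upright wooden spacer with a blue band near its top, 30 mm (its x) x 18 mm (its y) x 90 mm tall, about 40 g. Origin at the centre of its underside. It starts standing on the base board (18 mm above the table) between the tweezers' arms at about stand x = 5 mm, its x roughly along the stand's, and blocks the squeeze. The arms' top edge is at 68 mm, so its top 40 mm stands clear above them.
- tray: Open tin tray 140 (x) x 110 (y) x 30 mm tall, walls and floor 3 mm thick, fixed to the table. Origin at the centre of its underside.
- gauge (a joint): How far the white gauge card is slid along the stand's x, m, 0 to 0.04; it stays put (friction 30 N). The two red stripes on it diverge towards +x; at the tips the stripes' centre lines are 24 mm apart at 0 and 10 mm apart at 0.04, linear between, symmetric about the stand's x axis.
- blade_left: The tweezers' left (+y side) steel arm, 180 mm long, 4 mm thick, 16 mm tall blade, mid-height at z = 60 mm of the stand. Origin at its hinge in the heel (stand x = -85, y = +6 mm), x along the arm to the tip. The arms hinge independently and are sprung open (6 Nm/rad: about 2 N at the thumb grip to start, up to 8 N at the narrowest marked gap); squeezed off-centre, both tips shift sideways.
- tip_left (a point): Point of the left arm's tip, 2 mm above the gauge card. At rest the tips are about 52 mm apart. A tip moves 1.57 times as far as its thumb grip.
- grip_left (a point): Outermost point of the left arm's black rubber thumb grip (upright round bead, 12 mm across, 22 mm tall, centre at z = 60 mm), at about stand x = 30 mm: squeeze here, from above. At rest the two outer points are about 51 mm apart. Open fingers may reach down to 38 mm above the table here.
- line_left: Red stripe for the left tip on the white gauge card, 6 mm wide, 60 mm long. Origin on its centre line, x along the stripe, y across it: the tip's offset along this y tells how far it is off the stripe's centre line.
- blade_right: The tweezers' right (-y side) steel arm, 180 mm long, 4 mm thick, 16 mm tall blade, mid-height at z = 60 mm of the stand. Origin at its hinge in the heel (stand x = -85, y = -6 mm), x along the arm to the tip. The arms hinge independently and are sprung open (6 Nm/rad: about 2 N at the thumb grip to start, up to 8 N at the narrowest marked gap); squeezed off-centre, both tips shift sideways.
- tip_right (a point): Point of the right arm's tip, 2 mm above the gauge card. At rest the tips are about 52 mm apart. A tip moves 1.57 times as far as its thumb grip.
- grip_right (a point): Outermost point of the right arm's black rubber thumb grip (upright round bead, 12 mm across, 22 mm tall, centre at z = 60 mm), at about stand x = 30 mm: squeeze here, from above. At rest the two outer points are about 51 mm apart. Open fingers may reach down to 38 mm above the table here.
- line_right: Red stripe for the right tip on the white gauge card, 6 mm wide, 60 mm long. Origin on its centre line, x along the stripe, y across it: the tip's offset along this y tells how far it is off the stripe's centre line.
- stamping_block: Loose pale wooden block 100 x 80 x 40 mm; leave alone. It stands on one side of the stand, the tray on the other. Origin at the centre of its underside.
- steel_plate: Loose dark steel plate 140 x 100 x 10 mm; leave alone. Origin at the centre of its underside.
- small_block: Loose wooden block 60 x 60 x 45 mm; leave alone. Origin at the centre of its underside.
- pin_hammer: Loose small hammer lying flat; leave alone.
- cross_hammer: Loose small hammer lying flat; leave alone.
- pink_bottle: Loose pink drinking bottle, 64 mm across, 170 mm tall; leave alone. Origin at the centre of its underside.
- rivet_tin: Loose round tin, 70 mm across, 50 mm tall; leave alone. Origin at the centre of its underside.
- punch_bar: Loose square brass bar 90 x 12 x 12 mm; leave alone. Origin at the centre of its underside.
Not all that is in view belongs to the job. Of the things like the spacer, leave any that is orange, pink or yellow; of the rest the larger one is meant.

How it is judged:
On the way, in this order (a step that is already met when the one before it is completed fails the run):
1. the spacer stands upright in the tray, let go (x of spacer in the frame of tray between -0.066 and 0.066 m and y of spacer in the frame of tray between -0.051 and 0.051 m and z of spacer in the frame of tray below 0.012 m and angle between spacer's own z axis and vertical below 0.15 rad and contact force between the fingers and spacer below 0.1 N), for 0.3 s.
2. the gripper squeezes both arms so that each tip stands over its red stripe, held for 2 s (y of tip_left in the frame of line_left between -0.0035 and 0.0035 m and contact force between the fingers and blade_left above 1 N and y of tip_right in the frame of line_right between -0.0035 and 0.0035 m and contact force between the fingers and blade_right above 1 N), for 2 s.
At the end, for the whole second after the job is handed in: The gripper presses on both tweezer arms (over 1 N each), each tip is within 3.5 mm of its red stripe's centre line, and the spacer stands upright (within 0.15 rad) on the tray's floor, not touched by the fingers (all of step 1 and all of step 2); the arm keeps its last pose, push and grip.
It fails at once if the tips touch (under 4 mm apart) (distance between tip_left and tip_right below 0.004 m).
It fails at once if the gauge card is shifted (over 4 mm) (distance of line_left from where it was at the start of the episode above 0.004 m).
It fails at once if another thing on the table is moved by over 25 mm (distance of any of stamping_block, steel_plate, small_block, pin_hammer, cross_hammer, pink_bottle, rivet_tin, punch_bar from where it was at the start of the episode above 0.025 m).
It also fails if it takes over 58 s, if anything falls off the work surface, if the arm or the gripper's body presses on something with over 40 N, if the wrist force passes 120 N, or if a joint passes its speed limit or range.

## Robot

A 7-joint arm with a two-finger parallel gripper is mounted at the origin on the work surface. World frame = base frame: x ahead of the robot, y to its left, z up, the work surface at z = 0. Lengths are in m, angles in rad, forces in N, time in s.
With the tool pointing down it reaches from about 0.4 to 0.9 m from the base axis. Payload 5.5 kg.
Tool frame: the origin (TCP) lies at the very end of the fingers, on their centre line; the grasp point (between the pads) lies 19 mm behind it; z points along the fingers, y is the direction in which the jaws open and shut (so a half turn about z gives the same grasp; the last joint's range is limited). The gripper opens to 92 mm and grips with 3 to 60 N. Pads are 19 mm wide; open, the fingers measure 130 mm over their backs; the gripper's body (75 mm by 190 mm) begins 47 mm behind the grasp point.
Start: joints at [1.374, 0.501, -0.427, 1.55, 0.221, 1.138, -0.21], TCP at [0.288, -0.582, 0.227] pointing down, gripper open.
Joint ranges: [-2.88, 2.88], [-0.31, 2.03], [-1.54, 1.56], [0.2, 2.42], [-1.41, 4.55], [0.19, 2.02], [-2.57, 2.57]. Speed limits (rad/s): [2.57, 2.57, 3.14, 3.14, 3.14, 3.14, 3.14].

## Interface

Orientations are given as [roll, pitch, yaw] about the fixed x, y, z axes, in that order (R = Rz(yaw) Ry(pitch) Rx(roll)).
In Python, from cell import manip gives the robot as it stands.
- The arm moves only by the tool jog_arm, never from a script. Its argument "plan" is a list of rows, each a list of 3 entries, a list of its own where there are three numbers: the shift along the world's x, y, z in cm, then the turn, a rotation vector about the world's x, y, z in degrees, then the closure in counts, from 0 (fully open) to 255 (shut). In form: [[[tx, ty, tz], [rx, ry, rz], grip], ...]. A call has 1 to 8 rows; each row shifts and turns the commanded pose from where the row before left it; what a row does not reach is not made up. A row lasts 1/10 s, in which the tool goes at most 50 mm and 8.59 degrees, less where a joint would pass 70% of its speed; a pose out of reach is approached as far as the arm can. A call is refused whole if a number of a shift passes 5 or a number of a turn 8.59, either way. A call with a gripper value outside its range is refused whole. The fingers move at their own pace and stop on an object; "newtons" is the grip in N (left out, the last holds). Time passes only in rows, so rows that do not move let the fingers close. It gives the time, the measured TCP pose, the force and the opening at its end, in the units of the state.
- manip.sense(): the state, without advancing time (a new reading comes with each control period).
- manip.capture(name): name is "side" or "top" or "wrist"; returns the picture (480x640x3 uint8, red, green, blue); there is no depth.
- manip.get_calibration(name): a dict with "K" (3x3 intrinsics, pixels), "dist" ([k1, k2, p1, p2, k3] as OpenCV has them; the pictures are not rectified), "rvec" (rotation vector, rad) and "tvec" (3), from world to camera coordinates, as OpenCV has them; the wrist camera has in their place "mount" (4x4, takes a point from camera to tool coordinates, whose origin is the TCP and whose axes are the flange's). Camera axes: x right, y down, z forward; pixel columns grow to the right and rows downward; lengths in m; the calibration is good to about 2 mm. A picture is of the moment at which its call begins: read the wrist's pose just before it. get_calibration takes no time and is no camera call.
- manip.sign_off(): hands the job in, once; it reports no verdict.
The state is a dict: "time": time; "joint_pos": joint angles; "joint_velocities": joint speeds; "joint_torque": joint torques, N m; "tool_pos": TCP position; "ee_rot": TCP orientation; "contact_force": force on the tool from outside, world axes, zero at the start; "wrist_torque": the same for the moment, N m; "gripper_width": finger opening in m.
Only numpy, scipy, OpenCV 4.12 (cv2) and the standard library are available. Lean on these libraries where they do the work, as an engineer would, in place of code of your own. Each camera call takes 0.05 s, during which the arm holds its last target.

## Working session

There is one attempt and no reset: what is moved stays moved. The work goes in short steps, Python scripts to look and compute and a tool call to move; the robot and the scene stay as the last step left them, time stands still between calls to the robot, and variables do not carry over. Pictures are saved under pics/ and viewed, and the job is handed in when it is done.

Besides the shell and the picture viewer there is one more tool, called after "Emit:" as name([rows], argument=value, ...), one row to a line, values as JSON. jog_arm: Moves the arm, as the interface text tells. Its arguments: {"type":"object","properties":{"plan":{"type":"array"},"newtons":{"type":"number"}},"required":["plan"]}

```bash
ls; mkdir -p pics; python3 - <<'E'
from cell import manip
import cv2
print(manip.sense())
for n in ["side","top","wrist"]:
    im=manip.capture(n); cv2.imwrite(f"pics/{n}0.png",im[:,:,::-1]); print(n,manip.get_calibration(n))
E
```

```text
pics
{'time': 0.0, 'joint_pos': array([ 1.3741885 ,  0.50184372, -0.42675807,  1.55143055,  0.22077937,
        1.13830417, -0.21028634]), 'joint_velocities': array([ 0.00241734,  0.00205315,  0.00142512, -0.00032058, -0.00092298,
       -0.0010536 ,  0.00098998]), 'joint_torque': array([ 1.98122120e-04, -5.66595447e+01, -5.81648335e+00, -2.79113835e+01,
       -6.88005821e-02,  3.08796752e-02,  1.12847695e-04]), 'tool_pos': array([ 0.28809325, -0.58189337,  0.22568611]), 'ee_rot': array([-3.13965628e+00, -6.93189593e-05,  4.59834677e-01]), 'contact_force': array([0.21915425, 0.93124118, 0.60502426]), 'wrist_torque': array([ 2.78856757e-02,  7.65611644e-05, -9.26877725e-02]), 'gripper_width': 0.09206868783408305}
side {'K': array([[446.53175297,   0.        , 316.70822129],
       [  0.        , 446.53175297, 232.88980949],
       [  0.        ,   0.        ,   1.        ]]), 'dist': array([0.00114567, 0.        , 0.        , 0.        , 0.        ]), 'rvec': array([ 2.04094829, -0.89132956,  0.46749694]), 'tvec': array([-0.37115056,  0.27162311,  0.81409383])}
top {'K': array([[520.
[... 233 characters left out ...]
array([ 2.14655169, -2.21334298,  0.08360699]), 'tvec': array([0.03639151, 0.57395106, 1.56173886])}
wrist {'K': array([[381.42945649,   0.        , 316.8870492 ],
       [  0.        , 381.42945649, 241.27346173],
       [  0.        ,   0.        ,   1.        ]]), 'dist': array([-0.00441079,  0.        ,  0.        ,  0.        ,  0.        ]), 'mount': array([[-1.75794118e-04, -9.52740773e-01, -3.03784443e-01,
         8.23897769e-02],
       [ 9.99999793e-01, -3.55500192e-04,  5.36253418e-04,
        -1.19867128e-03],
       [-6.18905924e-04, -3.03784286e-01,  9.52740639e-01,
        -1.57737622e-01],
       [ 0.00000000e+00,  0.00000000e+00,  0.00000000e+00,
         1.00000000e+00]])}
```

View pics/top0.png

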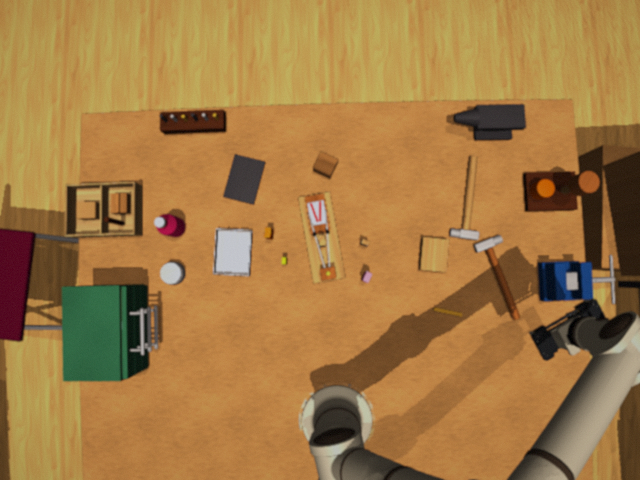

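View pics/side0.png

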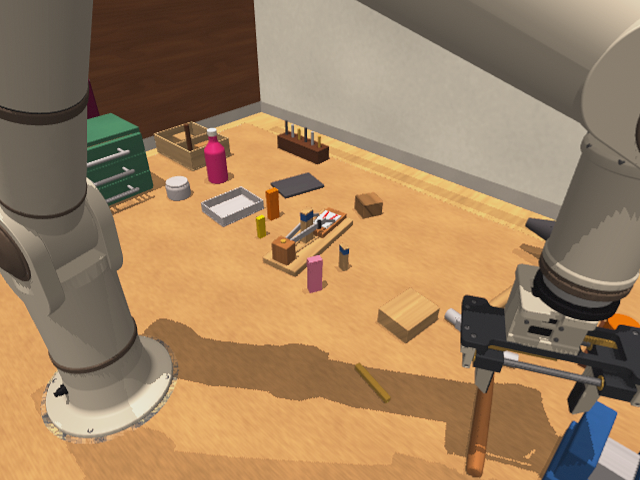

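View pics/wrist0.png

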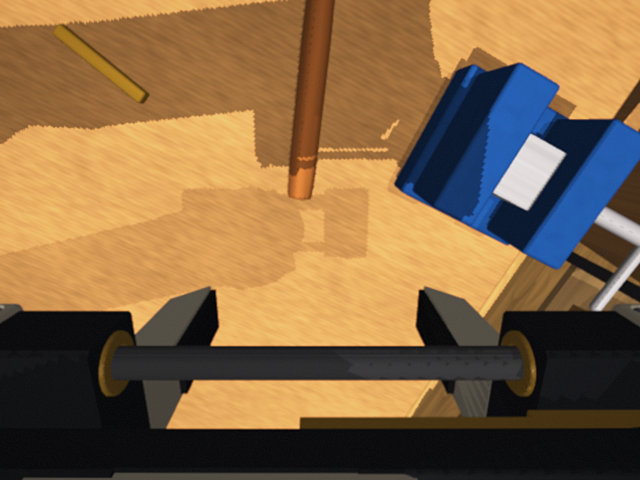

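The top view shows the stand at about (322,238), with its tips toward the top of the image. The tray is at (233,251), and the decoys are pink (366,276), orange (268,232), yellow (284,259) and a small blue-banded one (363,241). The side view shows the right spacer at (307,215), between the arms.

```bash
cat > h.py <<'E'
import numpy as np, cv2
from scipy.spatial.transform import Rotation as R
from cell import manip
def cam(n,s=None):
    c=manip.get_calibration(n)
    if n=="wrist":
        s=s or manip.sense()
        T=np.eye(4);T[:3,:3]=R.from_euler('xyz',s['ee_rot']).as_matrix();T[:3,3]=s['tool_pos']
        W=np.linalg.inv(T@c['mount']); return c['K'],c['dist'],W[:3,:3],W[:3,3]
    return c['K'],c['dist'],cv2.Rodrigues(c['rvec'])[0],c['tvec']
def ray(C,uv):
    K,d,Rm,t=C
    p=cv2.undistortPoints(np.array(uv,float).reshape(-1,1,2),K,d)[:,0]
    D=np.c_[p,np.ones(len(p))]@Rm
    return -Rm.T@t,D
def onz(C,uv,z):
    o,D=ray(C,uv); return o+D*((z-o[2])/D[:,2])[:,None]
def proj(C,P):
    K,d,Rm,t=C
    return cv2.projectPoints(np.array(P,float).reshape(-1,1,3),cv2.Rodrigues(Rm)[0],t,K,d)[0][:,0]
def save(n,s):
    im=manip.capture(n)
    cv2.imwrite(f"pics/{s}.png",im[:,:,::-1]); return im
E
python3 - <<'E'
from h import *
C=cam("top")
print("board",onz(C,[(299,196),(328,192),(345,278),(317,284)],.018).round(3))
print("tray",onz(C,[(217,227),(252,228),(250,275),(214,274)],.03).round(3))
im=cv2.imread("pics/top0.png")
cv2.imwrite("pics/topz.png",cv2.resize(im[140:300,200:400],None,fx=4,fy=4,interpolation=cv2.INTER_CUBIC)[:600])
im=cv2.imread("pics/side0.png")
cv2.imwrite("pics/sidez.png",cv2.resize(im[170:310,190:390],None,fx=4,fy=4,interpolation=cv2.INTER_CUBIC)[:600])
E
```

```text
board [[ 0.685  0.093  0.018]
 [ 0.695  0.003  0.018]
 [ 0.43  -0.04   0.018]
 [ 0.415  0.045  0.018]]
tray [[0.596 0.345 0.03 ]
 [0.59  0.238 0.03 ]
 [0.448 0.247 0.03 ]
 [0.454 0.356 0.03 ]]
```

View pics/topz.png

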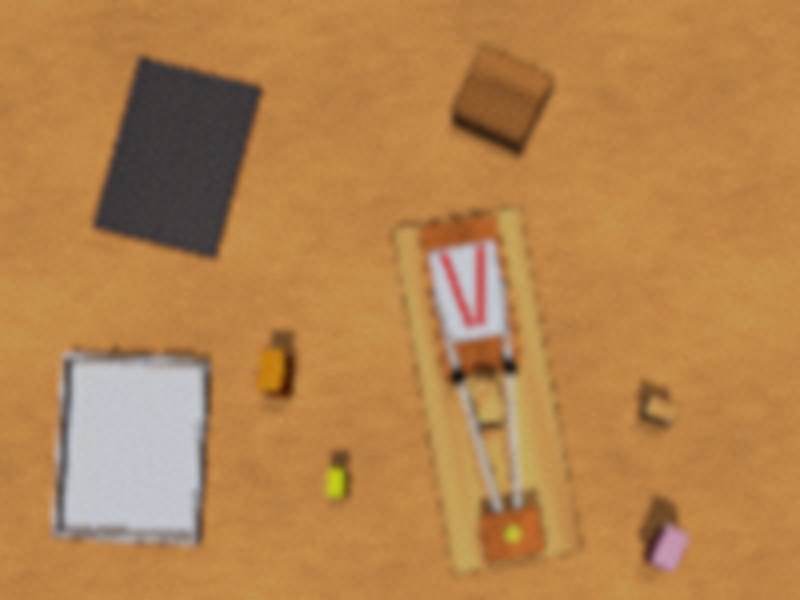

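View pics/sidez.png

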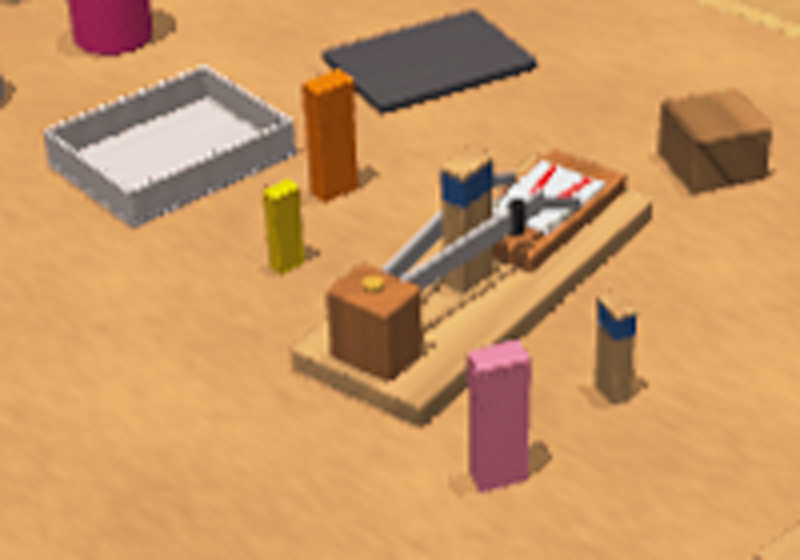

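Emit:
jog_arm([
  [[2,4.5,0.5],[0,0,-4.2],0],
  [[2,4.5,0.5],[0,0,-4.2],0],
  [[2,4.5,0.5],[0,0,-4.2],0],
  [[2,4.5,0.5],[0,0,-4.2],0],
  [[2,4.5,0.5],[0,0,0],0],
  [[2,4.5,0],[0,0,0],0],
  [[2,4.5,0],[0,0,0],0],
  [[2,4.5,0],[0,0,0],0],
])

```text
time: 0.95
tool_pos: [0.4488, -0.2206, 0.2518]
ee_rot: [3.141, -0.0, 0.166]
contact_force: [0.8, -0.2, 1.2]
gripper_width: 0.0918
```

Emit:
jog_arm([
  [[2,4.5,0],[0,0,0],0],
  [[2,4.5,0],[0,0,0],0],
  [[2,4.5,0],[0,0,0],0],
  [[2,4.5,0],[0,0,0],0],
  [[1,4.5,0],[0,0,0],0],
  [[0,2,0],[0,0,0],0],
  [[0,0,0],[0,0,0],0],
  [[0,0,0],[0,0,0],0],
])

```text
time: 1.75
tool_pos: [0.5382, 0.0224, 0.2514]
ee_rot: [3.141, 0.001, 0.168]
contact_force: [0.4, -0.1, -0.1]
gripper_width: 0.0917
```

```bash
python3 - <<'E'
from h import *
s=manip.sense();print(s['time'],s['tool_pos'],s['ee_rot'])
save("wrist","w1");np.save("w1.npy",np.r_[s['tool_pos'],s['ee_rot']])
E
```

```text
1.75 [0.53823461 0.02238935 0.25144212] [3.14111631e+00 6.90662057e-04 1.67674343e-01]
```

View pics/w1.png

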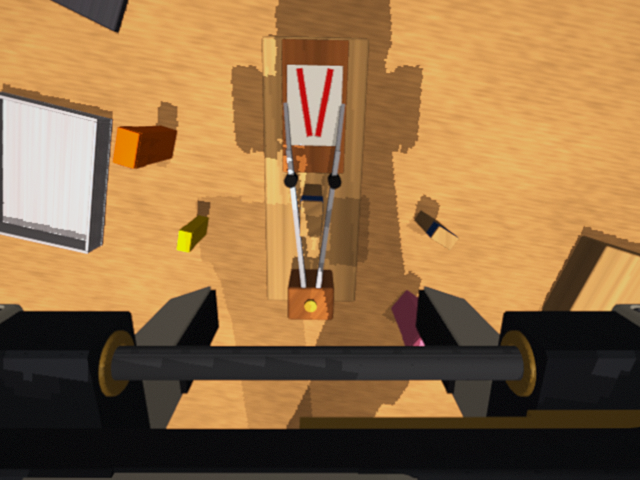

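```bash
python3 - <<'E'
import cv2
im=cv2.imread("pics/w1.png")
cv2.imwrite("pics/w1z.png",cv2.resize(im[30:180,240:390],None,fx=4,fy=4,interpolation=cv2.INTER_NEAREST))
cv2.imwrite("pics/w1y.png",cv2.resize(im[170:320,240:390],None,fx=4,fy=4,interpolation=cv2.INTER_NEAREST))
E
```

```text
(no output)
```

View pics/w1z.png

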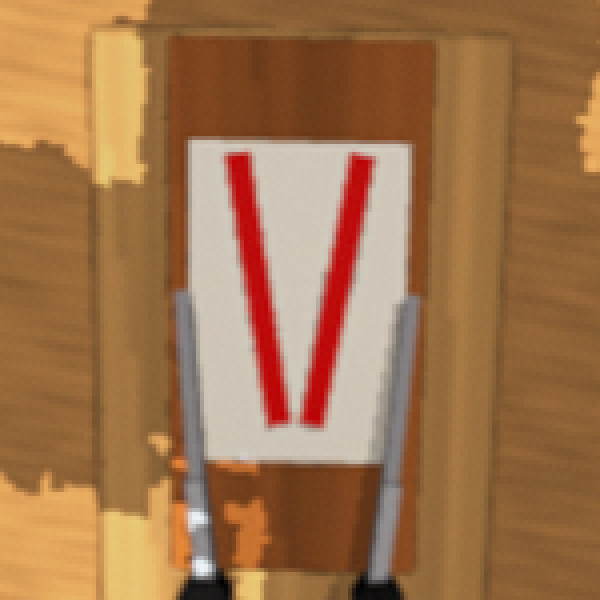

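View pics/w1y.png

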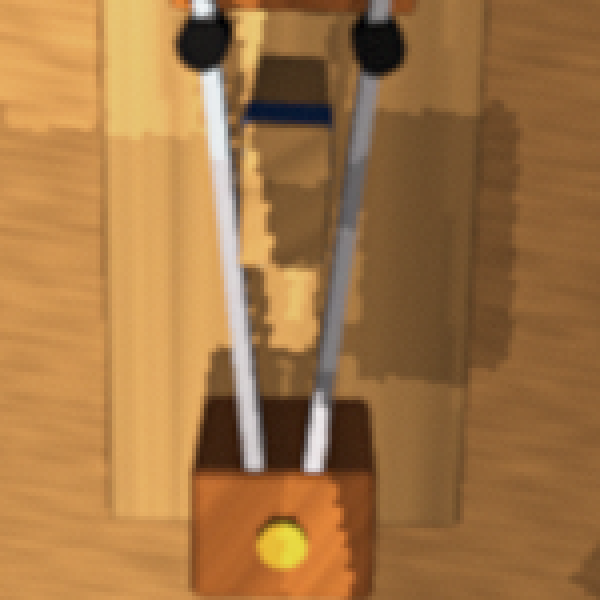

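```bash
python3 - <<'E'
from h import *
w=np.load("w1.npy"); C=cam("wrist",dict(tool_pos=w[:3],ee_rot=w[3:]))
y=lambda L:[(240+u/4,170+v/4) for u,v in L]
z=lambda L:[(240+u/4,30+v/4) for u,v in L]
print("boardfront/heel",onz(C,z([(92,30),(513,38)]),.018).round(4),onz(C,y([(112,515),(462,525)]),.018).round(4))
print("heeltop",onz(C,y([(193,470),(376,472)]),.07).round(4), onz(C,y([(281,545)]),.072).round(4))
print("beadtop",onz(C,y([(203,45),(379,46)]),.071).round(4))
print("card",onz(C,z([(188,140),(414,144),(405,466),(205,463)]),.034).round(4))
sp=onz(C,y([(244,122),(332,126),(325,266),(262,268)]),.108);print("spacer",sp.round(4))
print("lines",onz(C,z([(238,153),(280,425),(362,155),(313,425)]),.034).round(4))
for h in(.036,.05,.068):print("tips",h,onz(C,z([(183,293),(412,297)]),h).round(4))
E
```

```text
boardfront/heel [[0.6818 0.0977 0.018 ]
 [0.6964 0.0018 0.018 ]] [[ 0.4195  0.0591  0.018 ]
 [ 0.4328 -0.0391  0.018 ]]
heeltop [[ 0.4612  0.0384  0.07  ]
 [ 0.4681 -0.0055  0.07  ]] [[0.4459 0.0142 0.072 ]]
beadtop [[0.5638 0.051  0.071 ]
 [0.5701 0.0125 0.071 ]]
card [[0.6608 0.0712 0.034 ]
 [0.6684 0.0209 0.034 ]
 [0.5987 0.0097 0.034 ]
 [0.5914 0.057  0.034 ]]
spacer [[0.556  0.0392 0.108 ]
 [0.5581 0.0216 0.108 ]
 [0.5289 0.018  0.108 ]
 [0.5264 0.0308 0.108 ]]
lines [[0.66   0.0597 0.034 ]
 [0.6031 0.0408 0.034 ]
 [0.6642 0.032  0.034 ]
 [0.6044 0.033  0.034 ]]
tips 0.036 [[0.6284 0.0675 0.036 ]
 [0.6363 0.0153 0.036 ]]
tips 0.05 [[0.6281 0.0664 0.05  ]
 [0.6357 0.0162 0.05  ]]
tips 0.068 [[0.6276 0.0649 0.068 ]
 [0.6349 0.0172 0.068 ]]
```

Emit:
jog_arm([
  [[0.4,0.6,-3],[0,0,-1.2],0],
  [[0,0,-4],[0,0,0],0],
  [[0,0,-4],[0,0,0],0],
  [[0,0,-4],[0,0,0],0],
  [[0,0,-2.3],[0,0,0],0],
  [[0,0,0],[0,0,0],0],
  [[0,0,0],[0,0,0],0],
], newtons=12)

```text
time: 2.5
tool_pos: [0.5426, 0.0271, 0.0789]
ee_rot: [3.141, 0.001, 0.144]
contact_force: [-0.3, 0.2, 0.9]
gripper_width: 0.0919
```

Emit:
jog_arm([
  [[0,0,0],[0,0,0],255],
  [[0,0,0],[0,0,0],255],
  [[0,0,0],[0,0,0],255],
  [[0,0,0],[0,0,0],255],
  [[0,0,0],[0,0,0],255],
  [[0,0,0],[0,0,0],255],
  [[0,0,0],[0,0,0],255],
  [[0,0,0],[0,0,0],255],
])

```text
time: 3.3
tool_pos: [0.5424, 0.0286, 0.0787]
ee_rot: [-3.142, 0.0, 0.146]
contact_force: [0.7, -0.0, 0.2]
gripper_width: 0.032
```

```bash
python3 - <<'E'
from h import *
save("side","s2");im=save("wrist","w2")
a=cv2.imread("pics/s2.png");cv2.imwrite("pics/s2z.png",cv2.resize(a[170:310,190:390],None,fx=4,fy=4))
# stripes in stand frame
w=np.load("w1.npy"); C=cam("wrist",dict(tool_pos=w[:3],ee_rot=w[3:]))
L=onz(C,[(240+u/4,30+v/4) for u,v in [(238,153),(280,425),(362,155),(313,425)]],.034)
O=np.array([.5373,.0273]);a=.148
q=(L[:,:2]-O)@np.array([[np.cos(a),-np.sin(a)],[np.sin(a),np.cos(a)]]);print((q*1000).round(1))
for x in(.0945,):
  l=np.interp(x,[q[1,0],q[0,0]],[q[1,1],q[0,1]]);r=np.interp(x,[q[3,0],q[2,0]],[q[3,1],q[2,1]]);print(l,r,l-r)
E
```

```text
[[126.1  13.9]
 [ 67.    3.6]
 [126.2 -14.1]
 [ 67.2  -4.2]]
0.00838519288765013 -0.008793296000276105 0.017178488887926235
```

View pics/s2z.png

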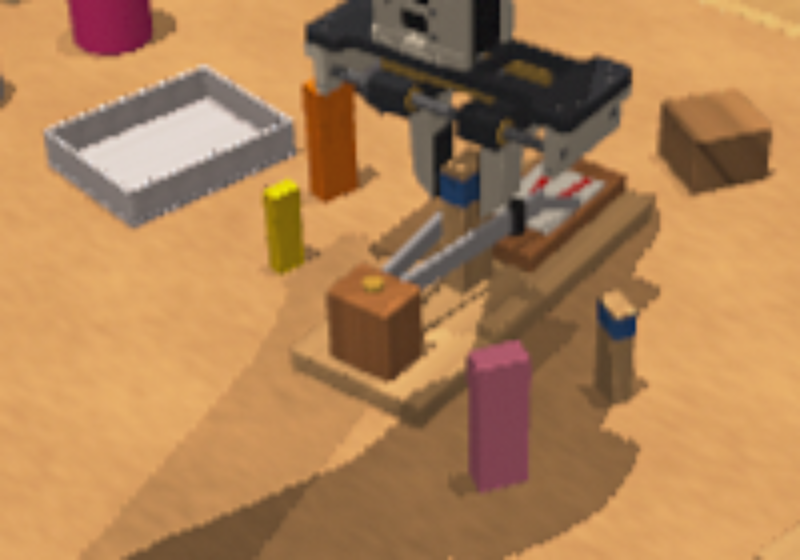

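View pics/w2.png

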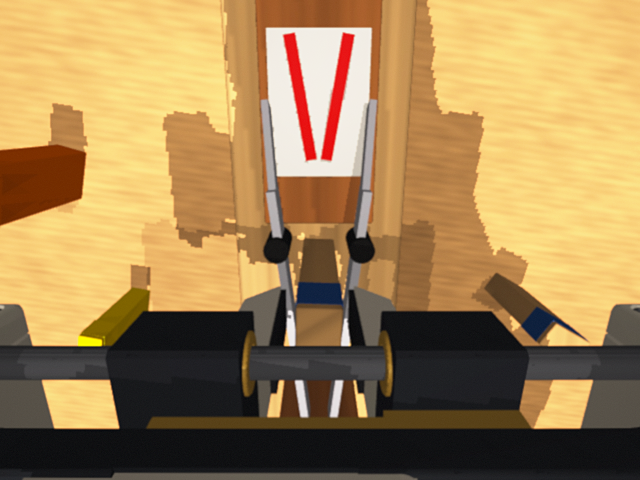

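Both views show the fingers straddling the spacer, still closing, with the stripes clear: left about (300,95), right about (338,95).

Emit:
jog_arm([
  [[0,0,0],[0,0,0],255],
  [[0,0,0],[0,0,0],255],
  [[0,0,0],[0,0,0],255],
  [[0,0,0],[0,0,0],255],
  [[0,0,0],[0,0,0],255],
])

```text
time: 3.9
tool_pos: [0.5424, 0.0285, 0.0787]
ee_rot: [-3.142, 0.0, 0.146]
contact_force: [-0.3, -0.4, -0.4]
gripper_width: 0.0178
```

Emit:
jog_arm([
  [[0,0,1.5],[0,0,0],255],
  [[0,0,2.5],[0,0,0],255],
  [[0,0,3],[0,0,0],255],
  [[0,0,3],[0,0,0],255],
  [[0,0,1],[0,0,0],255],
  [[0,0,0],[0,0,0],255],
])

```text
time: 4.5
tool_pos: [0.5439, 0.0286, 0.191]
ee_rot: [3.14, -0.004, 0.146]
contact_force: [0.6, 0.2, -0.1]
gripper_width: 0.0183
```

```bash
python3 - <<'E'
from h import *
save("side","s3");im=save("wrist","w3")
a=cv2.imread("pics/s3.png")[100:310,150:400];b=cv2.imread("pics/w3.png")
cv2.imwrite("pics/c3.png",np.hstack([cv2.resize(a,(400,336)),cv2.resize(b,(400,336))]))
E
```

```text
(no output)
```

View pics/c3.png

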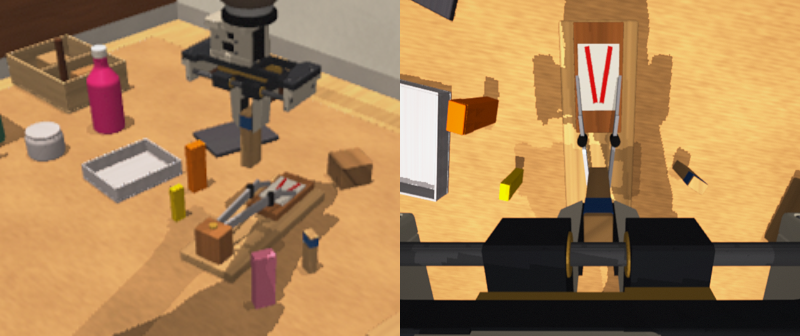

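The spacer hangs upright in the fingers at about (250,145) in the left half of the picture. Next, over to the tray.

Emit:
jog_arm([
  [[-0.4,3,0],[0,0,0],255],
  [[-0.4,4,0],[0,0,0],255],
  [[-0.4,4.5,0],[0,0,0],255],
  [[-0.4,4.5,0],[0,0,0],255],
  [[-0.4,4.5,0],[0,0,0],255],
  [[-0.2,4,0],[0,0,0],255],
  [[0,2.5,0],[0,0,0],255],
  [[0,0,0],[0,0,0],255],
])

```text
time: 5.4
tool_pos: [0.5176, 0.3035, 0.1871]
ee_rot: [-3.139, 0.003, 0.153]
contact_force: [-0.7, 0.1, -1.4]
gripper_width: 0.0182
```

Emit:
jog_arm([
  [[0,0,-3.5],[0,0,0],255],
  [[0,0,-3.5],[0,0,0],255],
  [[0,0,-3],[0,0,0],255],
  [[0,0,-1.5],[0,0,0],255],
  [[0,0,-0.5],[0,0,0],255],
  [[0,0,0],[0,0,0],255],
  [[0,0,0],[0,0,0],255],
])

```text
time: 6.1
tool_pos: [0.5214, 0.2991, 0.07]
ee_rot: [-3.141, -0.002, 0.146]
contact_force: [-0.2, 0.7, -0.2]
gripper_width: 0.0176
```

```bash
python3 - <<'E'
from h import *
save("side","s4");im=save("wrist","w4")
a=cv2.imread("pics/s4.png")[100:310,150:400];b=cv2.imread("pics/w4.png")
cv2.imwrite("pics/c4.png",np.hstack([cv2.resize(a,(400,336)),cv2.resize(b,(400,336))]))
E
```

```text
(no output)
```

View pics/c4.png

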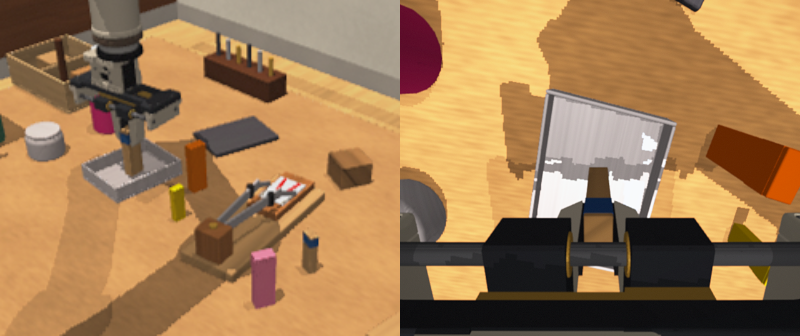

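The spacer is centred in the tray, about 6 mm above its floor.

Emit:
jog_arm([
  [[0,0,-0.2],[0,0,0],255],
  [[0,0,-0.2],[0,0,0],255],
  [[0,0,-0.2],[0,0,0],255],
  [[0,0,0],[0,0,0],255],
  [[0,0,0],[0,0,0],255],
])

```text
time: 6.7
tool_pos: [0.521, 0.2987, 0.0634]
ee_rot: [-3.142, -0.001, 0.146]
contact_force: [0.2, -0.5, 5.7]
gripper_width: 0.0182
```

Contact at z = 63.4 mm, where 63.7 was expected. Releasing.

Emit:
jog_arm([
  [[0,0,0],[0,0,0],180],
  [[0,0,0],[0,0,0],180],
  [[0,0,0],[0,0,0],130],
  [[0,0,0],[0,0,0],130],
  [[0,0,0],[0,0,0],110],
  [[0,0,0],[0,0,0],110],
  [[0,0,0],[0,0,0],110],
])

```text
time: 7.4
tool_pos: [0.5205, 0.2985, 0.0627]
ee_rot: [-3.142, -0.0, 0.146]
contact_force: [0.2, 0.2, -0.1]
gripper_width: 0.0522
```

Emit:
jog_arm([
  [[0,0,2],[0,0,0],90],
  [[0,0,3],[0,0,0],90],
  [[0,0,4],[0,0,0],90],
  [[0,0,4],[0,0,0],90],
  [[0,0,0],[0,0,0],90],
])

```text
time: 7.9
tool_pos: [0.5235, 0.3013, 0.1989]
ee_rot: [-3.138, -0.01, 0.146]
contact_force: [1.4, 1.0, 0.4]
gripper_width: 0.0593
```

```bash
python3 - <<'E'
from h import *
save("side","s5");im=save("wrist","w5");print(manip.sense()['tool_pos'])
a=cv2.imread("pics/s5.png")[100:310,150:400];b=cv2.imread("pics/w5.png")
cv2.imwrite("pics/c5.png",np.hstack([cv2.resize(a,(400,336)),cv2.resize(b,(400,336))]))
E
```

```text
[0.52111943 0.29880512 0.19386753]
```

View pics/c5.png

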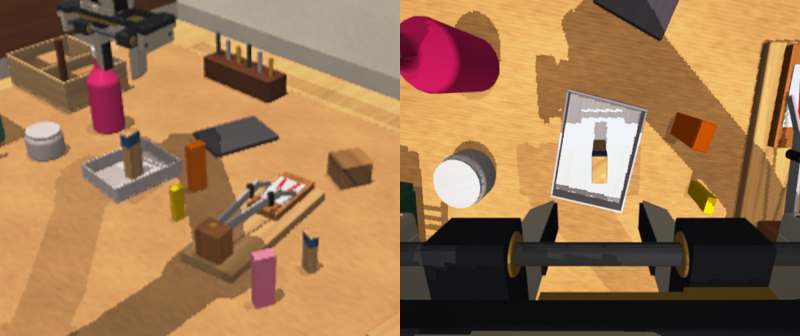

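The spacer stands upright in the tray, free of the fingers (right half, around (600,160)). Back over the thumb grips.

Emit:
jog_arm([
  [[0.6,-3,0],[0,0,0],0],
  [[0.8,-4.5,0],[0,0,0],0],
  [[0.8,-4.5,0],[0,0,0],0],
  [[0.8,-4.5,0],[0,0,0],0],
  [[0.8,-4.5,0],[0,0,0],0],
  [[0.8,-4,0],[0,0,0],0],
  [[0,-1.7,0],[0,0,0],0],
  [[0,0,0],[0,0,0],0],
])

```text
time: 8.8
tool_pos: [0.5655, 0.0267, 0.1906]
ee_rot: [3.14, 0.004, 0.139]
contact_force: [-0.0, -0.5, -0.1]
gripper_width: 0.0923
```

Emit:
jog_arm([
  [[0,0,-2],[0,0,0],0],
  [[0,0,-2],[0,0,0],0],
  [[0,0,-2],[0,0,0],0],
  [[0,0,0],[0,0,0],0],
  [[0,0,0],[0,0,0],0],
])

```text
time: 9.3
tool_pos: [0.5656, 0.0331, 0.1322]
ee_rot: [-3.14, 0.002, 0.148]
contact_force: [0.4, 0.1, 0.8]
gripper_width: 0.0917
```

```bash
python3 - <<'E'
from h import *
s=manip.sense();print(s['time'],s['tool_pos'],s['ee_rot'],s['gripper_width'])
save("wrist","w6");np.save("w6.npy",np.r_[s['tool_pos'],s['ee_rot']])
E
```

```text
9.3 [0.56564083 0.03305504 0.13215124] [-3.14044244e+00  1.77739066e-03  1.47660054e-01] 0.09172581954774768
```

View pics/w6.png

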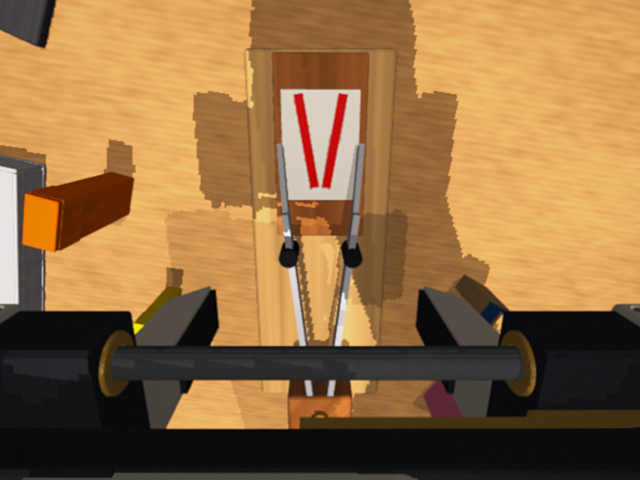

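```bash
cat >> h.py <<'E'
O=np.array([.5373,.0273]);YAW=.148
def st(P,O=O,a=YAW):
    return (np.atleast_2d(P)[:,:2]-O)@np.array([[np.cos(a),-np.sin(a)],[np.sin(a),np.cos(a)]])*1000
def stripes(im,C):
    """red stripe centre lines in the stand frame: list of (slope,icpt,at94.5) (mm)"""
    h=im.astype(int);m=((h[...,0]>120)&(h[...,1]<60)&(h[...,2]<60)).astype(np.uint8)
    m[260:]=0
    n,lab,sta,cen=cv2.connectedComponentsWithStats(m)
    out=[]
    for i in np.argsort(-sta[1:,4])[:2]+1:
        v,u=np.nonzero(lab==i); p=st(onz(C,np.c_[u,v],.034))
        d=cv2.fitLine(p.astype(np.float32),cv2.DIST_HUBER,0,.01,.01).ravel()
        out.append((sta[i,4],d[1]/d[0],d[3]+d[1]/d[0]*(94.5-d[2])))
    return out
E
python3 - <<'E'
from h import *
for k in("w1","w6"):
    w=np.load(k+".npy"); C=cam("wrist",dict(tool_pos=w[:3],ee_rot=w[3:]))
    im=cv2.imread(f"pics/{k}.png")[:,:,::-1]
    print(k,"tcp",st(w[:3]).round(1),stripes(im,C))
    g=im.max(2)<45
    m=g.astype(np.uint8); n,lab,sta,cen=cv2.connectedComponentsWithStats(m)
    for i in range(1,n):
        if 100<sta[i,4]<1200 and 250<cen[i][0]<380 and cen[i][1]<300: print(sta[i],cen[i],st(onz(C,[cen[i]],.066)).round(1))
b=cv2.imread("pics/w6.png")[120:290,250:390]; cv2.imwrite("pics/w6z.png",cv2.resize(b,None,fx=3.5,fy=3.5,interpolation=cv2.INTER_NEAREST))
E
```

```text
w1 tcp [[ 0.2 -5. ]] [(np.int32(328), np.float32(-0.17796211), np.float32(-8.12841)), (np.int32(318), np.float32(0.1753644), np.float32(9.025261))]
[285 173  13  14 123] [290.74796748 179.89430894] [[30.2 19.9]]
[328 174  13  14 132] [333.88636364 180.84090909] [[ 30.1 -18.9]]
w6 tcp [[28.9  1.5]] [(np.int32(722), np.float32(-0.17860337), np.float32(-8.081101)), (np.int32(698), np.float32(0.17508693), np.float32(9.068801))]
[280 241  19  26 333] [289.22822823 254.98198198] [[30.5 19.8]]
[342 241  20  26 350] [351.08857143 255.32285714] [[ 30.3 -18.8]]
```

View pics/w6z.png

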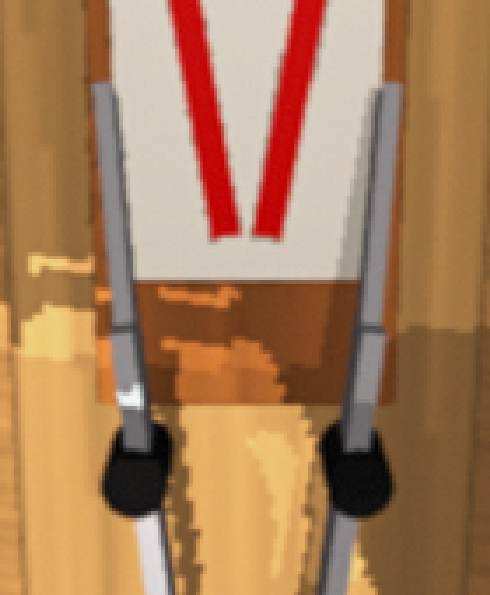

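The wrist view shows the beads at about (289,255) and (351,255). The beads and the stripes agree on a centre line at +0.5 mm, and the stripe gap is 17.1 mm. That needs a finger opening near 28.8 mm, about 175 counts.

Emit:
jog_arm([
  [[0.15,-0.1,-3],[0,0,0],0],
  [[0,0,-2.5],[0,0,0],0],
  [[0,0,-2],[0,0,0],0],
  [[0,0,-1.2],[0,0,0],0],
  [[0,0,0],[0,0,0],0],
  [[0,0,0],[0,0,0],0],
  [[0,0,0],[0,0,0],0],
], newtons=25)

```text
time: 10.05
tool_pos: [0.5692, 0.0308, 0.0471]
ee_rot: [3.141, -0.002, 0.146]
contact_force: [-0.0, 0.3, 0.4]
gripper_width: 0.092
```

Emit:
jog_arm([
  [[0,0,0],[0,0,0],90],
  [[0,0,0],[0,0,0],90],
  [[0,0,0],[0,0,0],90],
  [[0,0,0],[0,0,0],90],
  [[0,0,0],[0,0,0],90],
  [[0,0,0],[0,0,0],90],
])

```text
time: 10.65
tool_pos: [0.5679, 0.0305, 0.0457]
ee_rot: [-3.142, 0.0, 0.146]
contact_force: [0.8, -0.5, 0.2]
gripper_width: 0.0595
```

```bash
python3 - <<'E'
from h import *
P=[]
for i in range(4):
    s=manip.sense();P.append(np.r_[s['tool_pos'],s['ee_rot'][2]]);im=save("wrist",f"w7_{i}")
P=np.array(P);print(P.round(4),st(P).round(1),s['gripper_width'],s['time'])
E
```

```text
[[0.5679 0.0305 0.0457 0.1456]
 [0.5679 0.0305 0.0457 0.1456]
 [0.5679 0.0305 0.0457 0.1457]
 [0.568  0.0305 0.0457 0.1457]] [[30.8 -1.3]
 [30.8 -1.4]
 [30.8 -1.3]
 [30.8 -1.3]] 0.05940746972789531 10.8
```

View pics/w7_3.png

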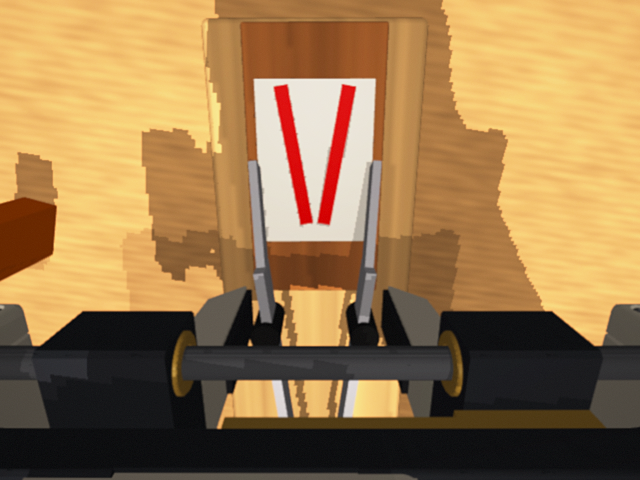

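```bash
python3 - <<'E'
from h import *
im=cv2.imread("pics/w7_3.png")[:,:,::-1]; s=manip.sense(); C=cam("wrist",s)
print(stripes(im,C), proj(C,[s['tool_pos']]))
z=im[260:420,190:450]; cv2.imwrite("pics/w7z.png",cv2.resize(z[:,:,::-1],None,fx=3,fy=3,interpolation=cv2.INTER_NEAREST))
E
```

```text
[(np.int32(1677), np.float32(-0.17867836), np.float32(-8.022824)), (np.int32(1653), np.float32(0.17384414), np.float32(9.095205))] [[319.05659528 307.16090445]]
```

View pics/w7z.png

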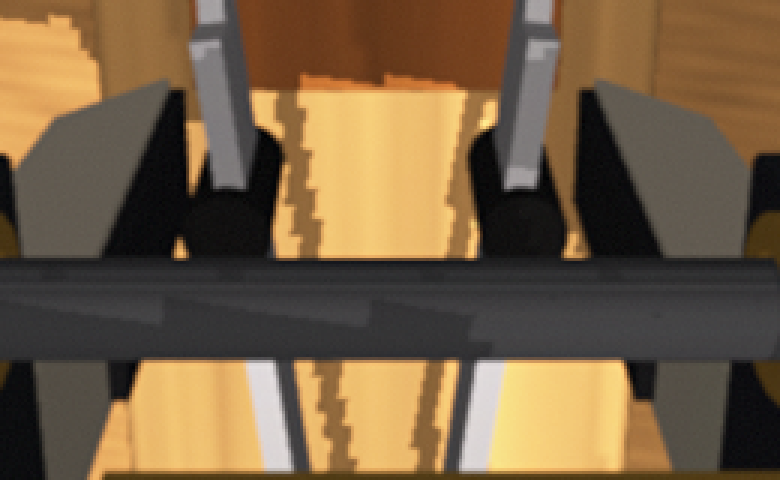

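Emit:
jog_arm([
  [[-0.05,0.12,0],[0,0,0],90],
  [[0,0,0],[0,0,0],120],
  [[0,0,0],[0,0,0],140],
  [[0,0,0],[0,0,0],155],
  [[0,0,0],[0,0,0],155],
  [[0,0,0],[0,0,0],155],
  [[0,0,0],[0,0,0],155],
])

```text
time: 11.55
tool_pos: [0.5684, 0.0319, 0.0458]
ee_rot: [-3.141, -0.002, 0.146]
contact_force: [5.4, 1.1, -6.1]
gripper_width: 0.0359
```

```bash
python3 - <<'E'
from h import *
s=manip.sense();C=cam("wrist",s);im=save("wrist","w8")
print(s['tool_pos'],st(s['tool_pos']),s['gripper_width'],s['contact_force'],stripes(im,C))
z=im[60:260,220:420]; cv2.imwrite("pics/w8z.png",cv2.resize(z[:,:,::-1],None,fx=3,fy=3,interpolation=cv2.INTER_NEAREST))
E
```

```text
[0.56843436 0.03189262 0.04584187] [[31.47123252 -0.04866427]] 0.035937874386228 [ 5.41453683  1.11755146 -6.07400214] [(np.int32(1647), np.float32(-0.17874701), np.float32(-8.025087)), (np.int32(1630), np.float32(0.17350669), np.float32(9.132003))]
```

View pics/w8z.png

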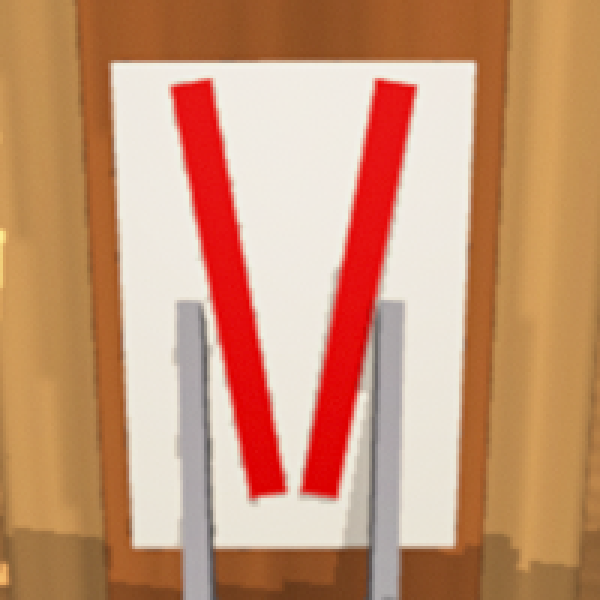

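The tips stand at crop (190,303) and (391,303), and the stripe centres at that row are (228) and (354). They are balanced, about 5 mm outside on each side. Closing to 29 mm opening.

Emit:
jog_arm([
  [[0,0,0],[0,0,0],162],
  [[0,0,0],[0,0,0],168],
  [[0,0,0],[0,0,0],174],
  [[0,0,0],[0,0,0],174],
  [[0,0,0],[0,0,0],174],
  [[0,0,0],[0,0,0],174],
])

```text
time: 12.2
tool_pos: [0.5687, 0.032, 0.0458]
ee_rot: [-3.141, -0.002, 0.146]
contact_force: [5.8, 0.7, -5.4]
gripper_width: 0.0294
```

```bash
python3 - <<'E'
from h import *
s=manip.sense();C=cam("wrist",s);im=save("wrist","w9")
print(s['tool_pos'],st(s['tool_pos']),s['gripper_width'],s['contact_force'],stripes(im,C))
z=im[60:260,220:420]; cv2.imwrite("pics/w9z.png",cv2.resize(z[:,:,::-1],None,fx=3,fy=3,interpolation=cv2.INTER_NEAREST))
save("side","s9")
E
```

```text
[0.56873431 0.03195867 0.0458382 ] [[ 3.17776383e+01 -2.75692449e-02]] 0.029388189402095654 [ 5.81178501  0.66669548 -5.39865634] [(np.int32(1393), np.float32(0.18466505), np.float32(8.743765)), (np.int32(1301), np.float32(-0.1957906), np.float32(-7.57411))]
```

View pics/w9z.png

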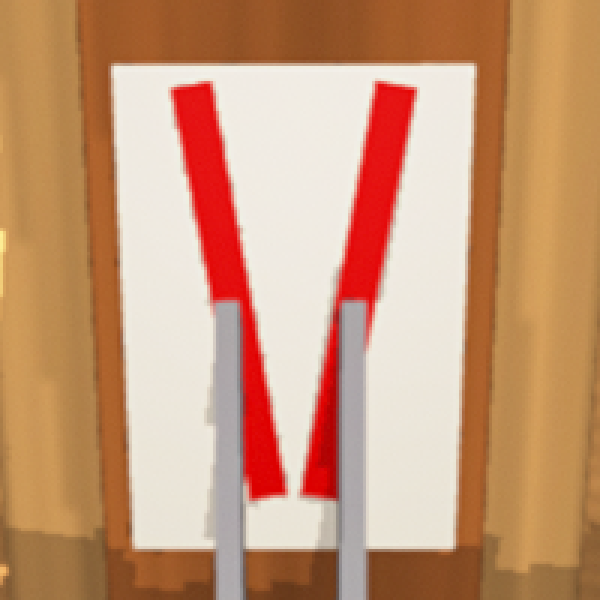

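The tips are at crop (227,300) and (353,300). The stripe centres are about 228 and 355, so both are within roughly 0.5 mm. Holding.

Emit:
jog_arm([
  [[0,0,0],[0,0,0],174],
  [[0,0,0],[0,0,0],174],
  [[0,0,0],[0,0,0],174],
  [[0,0,0],[0,0,0],174],
  [[0,0,0],[0,0,0],174],
  [[0,0,0],[0,0,0],174],
  [[0,0,0],[0,0,0],174],
  [[0,0,0],[0,0,0],174],
])

```text
time: 13.1
tool_pos: [0.5688, 0.0319, 0.0459]
ee_rot: [-3.141, -0.002, 0.146]
contact_force: [6.0, 0.4, -5.7]
gripper_width: 0.0293
```

Emit:
jog_arm([
  [[0,0,0],[0,0,0],174],
  [[0,0,0],[0,0,0],174],
  [[0,0,0],[0,0,0],174],
  [[0,0,0],[0,0,0],174],
  [[0,0,0],[0,0,0],174],
  [[0,0,0],[0,0,0],174],
  [[0,0,0],[0,0,0],174],
  [[0,0,0],[0,0,0],174],
])

```text
time: 13.9
tool_pos: [0.5687, 0.032, 0.0459]
ee_rot: [-3.141, -0.002, 0.146]
contact_force: [5.6, 0.5, -5.3]
gripper_width: 0.0291
```

Emit:
jog_arm([
  [[0,0,0],[0,0,0],174],
  [[0,0,0],[0,0,0],174],
  [[0,0,0],[0,0,0],174],
  [[0,0,0],[0,0,0],174],
  [[0,0,0],[0,0,0],174],
  [[0,0,0],[0,0,0],174],
  [[0,0,0],[0,0,0],174],
  [[0,0,0],[0,0,0],174],
])

```text
time: 14.7
tool_pos: [0.5687, 0.032, 0.0459]
ee_rot: [-3.141, -0.002, 0.146]
contact_force: [6.8, 0.9, -5.2]
gripper_width: 0.0295
```

```bash
python3 - <<'E'
from h import *
im=save("wrist","w10");save("side","s10")
a=cv2.imread("pics/s10.png")[140:300,180:380];b=cv2.imread("pics/w10.png")[60:260,220:420]
cv2.imwrite("pics/c10.png",np.hstack([cv2.resize(a,(400,320),interpolation=cv2.INTER_CUBIC),cv2.resize(b,(320,320))]))
E
```

```text
(no output)
```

View pics/c10.png

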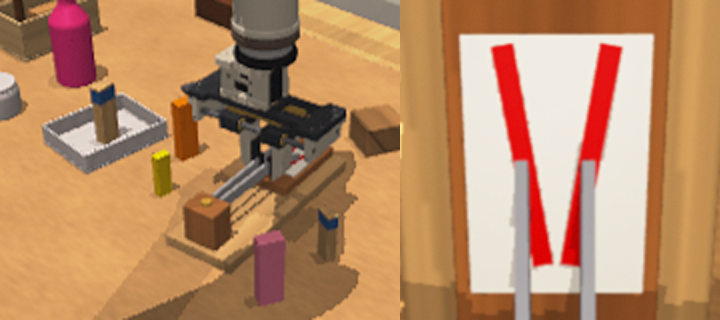

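Everything is steady: the tips are on their stripes, the spacer is upright in the tray, and the other things are where they were. Handing in.

```bash
python3 -c "
from cell import manip
print(manip.sign_off())"
```

```text
the job is handed in; nothing more can be done
None
```

I lifted the spacer out from between the arms and stood it upright, let go, near the middle of the tray. I then squeezed the thumb grips to a 29.3 mm finger opening and held that for over 2 s (12.2 s to about 14.8 s). I handed in with the gripper still holding.

- **Tips:** in the wrist images both tips were within about 0.5 mm of their stripe's centre line, a gap of about 17 mm. They were never near touching. I read the tips by eye in the image, with perhaps another 0.5 mm of error because they stand a little above the card.
- **Spacer and other things:** the last side view shows the spacer upright in the tray, with the things in view and the card looking unmoved; the things out of that view were not checked again.
- **Disagreements:**
  - The camera put the tweezers' centre line about 0.5 mm from the gripper's measured centre, which is within the calibration error.
  - The wrist showed a steady pull of about 6 N in x and −5 N in z while squeezing, which I did not explain.
  - The grip force on each arm was not measured directly. I set the grip to 25 N, and the springs need at most about 8 N per arm.

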